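# Sort the engraving bench's bottle fittings into their sample-labelled trays

### The arm

A 6-joint arm with a two-finger parallel gripper is mounted at the origin on the work surface. World frame = base frame: x ahead of the robot, y to its left, z up, the work surface at z = 0. Lengths are in m, angles in rad, forces in N, time in s.
With the tool pointing down it reaches from about 0.25 to 0.775 m from the base axis. Payload 4 kg.
Tool frame: the origin (TCP) lies midway between the tips of the shut fingers; the grasp point (between the pads) lies grip_point_offset behind it (grip_point_offset is the distance from the TCP to the grasp point, in m); z points along the fingers, y is the line along which they close (so a half turn about z gives the same grasp; the last joint's range is limited). The gripper opens to 94 mm and grips with 3 to 60 N. Pads are 16 mm wide; open, the fingers measure 119 mm over their backs; the gripper's body (75 mm by 177 mm) begins 78 mm behind the grasp point.
Start: joints at [-1.342, 0.087, 1.371, -0, 1.684, -0.103], TCP at [0.179, -0.52, 0.206] pointing down, gripper open.
Joint ranges: [-3.1, 3.1], [-0.76, 2.03], [0.27, 2.55], [-1.08, 4.22], [0.17, 2.65], [-2.57, 2.57]. Speed limits (rad/s): [2.79, 2.79, 3.14, 3.14, 3.14, 3.14].

### API

Orientations are given as [roll, pitch, yaw] about the fixed x, y, z axes, in that order (R = Rz(yaw) Ry(pitch) Rx(roll)).
In Python, from bench import * gives the robot as it stands. The module is installed in compiled form; this text tells all that it offers.
- The arm moves only by the tool apply_moves, never from a script. Its argument "commands" is a list of rows, each a list of 7 numbers: the turn, a rotation vector about the world's x, y, z in rad, then the shift along the world's x, y, z in m, then the opening in per cent of the stroke, from 0 (shut) to 100 (fully open). In form: [[ax, ay, az, x, y, z, jaw], ...]. A call has exactly 5 rows; each row is the pose to reach, as a shift and turn from the pose commanded when the call began; what a row does not reach only later rows make up. A row lasts 1/10 s, in which the tool goes at most 50 mm and 8.59 degrees, less where a joint would pass 70% of its speed; a pose out of reach is approached as far as the arm can. A call with a gripper value outside its range is refused whole. The fingers move at their own pace and stop on an object; the grip force is fixed at half the most. Time passes only in rows, so rows that repeat a pose let the fingers close, or fill a call up. It gives the time, the measured TCP pose, the force, the opening and the grip force at its end, in the units of the state.
- get_obs(): the state, without advancing time (a new reading comes with each control period).
- snapshot(name): name is "scene" or "top"; returns a dict with "pixels" (420x560x3 uint8, red, green, blue), "vertical_fov" (degrees; the focal length in pixels is half the picture's height over the tangent of half this angle, whatever the lens; pixels are square), "cx", "cy" (the principal point, pixels), "rvec" (rotation vector, rad) and "tvec" (3), from world to camera coordinates, as OpenCV has them. Camera axes: x right, y down, z forward; pixel columns grow to the right and rows downward; lengths in m; the calibration is good to about 2 mm. A picture is of the moment at which its call begins. There is no depth.
- close_job(): hands the job in; it is judged then, once.
Trained networks look in the newest picture that a camera, given by its name, has taken for a name from the list of things; names that differ only in an ending like _2 or _b are one class to them, and where a whole thing is asked for, a point or a joint stands for the part that bears it (a point fixed in the world has none). Each returns a list of dicts, best first, with "score" (0 to 1); they miss things now and then, are a little off and sometimes report something else, mostly with a low value. They report only what shows in the picture. A call takes as long as a camera call.
- masks_of(camera, query): "mask" (420x560 bool, what is visible of it) and "extent" ([left, top, right, bottom] in pixels, round what is visible of it).
- place_of(camera, query): "pixel" ([column, row] in pixels: a listed point, or the origin of a listed thing).
The state is a dict: "time": time; "joint_positions": joint angles; "qvel": joint speeds; "joint_torque": joint torques, N m; "tool_pos": TCP position; "ee_rot": TCP orientation; "wrist_force": force on the tool from outside, world axes, zero at the start; "wrist_torque": the same for the moment, N m; "width": finger opening in m; "finger_force": force on a finger pad.
Only numpy, scipy, OpenCV 4.12 (cv2) and the standard library are available. Lean on these libraries where they do the work, as an engineer would, in place of code of your own. Each camera call takes 0.05 s, during which the arm holds its last target. There are 200 camera calls.

### The job

Tidy the engraving bench: put each of the five loose fittings (two bottle stoppers, two neck collars, one brass blank) into the tray whose ledge carries a fixed sample of the same kind. Every piece must end directly on its tray's floor, not stacked or leaning: the stoppers still standing on their caps, the collars and the blank lying flat. Leave the bottle on its cushion and the cup of brushes where they are.

Things in the scene. Friction and masses are not known exactly. Their poses are not given: they have to be found in the camera images.
- stopper_a_mid (a point): Loose bottle stopper standing upside down on its cap: dark wooden cap 36 mm across and 20 mm high at the bottom, cork shank 20 mm across and 24 mm high on top, 44 mm in all, about 30 g. Point: on its axis, half-way up (22 mm above its underside); z up along the shank. There are two, alike.
- stopper_b_mid (a point): Loose bottle stopper standing upside down on its cap: dark wooden cap 36 mm across and 20 mm high at the bottom, cork shank 20 mm across and 24 mm high on top, 44 mm in all, about 30 g. Point: on its axis, half-way up (22 mm above its underside); z up along the shank. There are two, alike.
- collar_a_mid (a point): Loose steel collar for a bottle's neck, a plain ring lying flat: 44 mm outside, 36 mm inside, 16 mm high, about 65 g. Point: on its axis, half-way up (8 mm above its underside); z along the axis, up. There are two, alike.
- collar_b_mid (a point): Loose steel collar for a bottle's neck, a plain ring lying flat: 44 mm outside, 36 mm inside, 16 mm high, about 65 g. Point: on its axis, half-way up (8 mm above its underside); z along the axis, up. There are two, alike.
- blank_a_mid (a point): Loose brass engraving blank lying flat: a plain plate 50 mm long (x), 26 mm wide (y), 8 mm thick (z up), about 85 g. Point: its centre (4 mm above its underside). Lies at any yaw.
- tray_stoppers: Fixed open wooden tray, label sample: stopper. Bay 130 mm square inside, walls 4 mm thick and 22 mm high over the table, floor 4 mm over the table. A 54 mm deep, 22 mm high ledge on its +x (far) side carries the fixed sample 96 mm from the bay's centre. Origin: on the table under the bay's centre; x to the ledge, z up. The 3 trays differ only by sample, in any order.
- tray_collars: Fixed open wooden tray, label sample: collar. Bay 130 mm square inside, walls 4 mm thick and 22 mm high over the table, floor 4 mm over the table. A 54 mm deep, 22 mm high ledge on its +x (far) side carries the fixed sample 96 mm from the bay's centre. Origin: on the table under the bay's centre; x to the ledge, z up. The 3 trays differ only by sample, in any order.
- tray_blanks: Fixed open wooden tray, label sample: brass blank. Bay 130 mm square inside, walls 4 mm thick and 22 mm high over the table, floor 4 mm over the table. A 54 mm deep, 22 mm high ledge on its +x (far) side carries the fixed sample 96 mm from the bay's centre. Origin: on the table under the bay's centre; x to the ledge, z up. The 3 trays differ only by sample, in any order.
- bottle_mid (a point): Bystander, to be left alone: amber glass bottle with a dark stopper, lying along x on a black cushion (22 mm high) at the right of the work; body 150 x 84 x 54 mm, 235 mm long in all, its top 76 mm above the table. Point: inside the bottle, 35 mm from the body's middle towards the neck, half-way up.
- brush_cup_mid (a point): Bystander, to be left alone: black cup 72 mm across and 85 mm high with three brushes standing in it up to 165 mm above the table, at the left of the work. Point: on its axis, half-way up the cup.

How it is judged:
At the end, for the whole second after the job is handed in: Each piece in its own kind's tray: centre within 56 mm of the bay's centre along the tray's x and y, at most 4 mm above its height when flat on the tray floor; stoppers within 0.2 rad of upright, cap down; all at rest (below 20 mm/s) (x of stopper_a_mid in the frame of tray_stoppers between -0.056 and 0.056 m and y of stopper_a_mid in the frame of tray_stoppers between -0.056 and 0.056 m and z of each of stopper_a_mid, stopper_b_mid in the frame of tray_stoppers below 0.03 m and linear speed of each of stopper_a, stopper_b, collar_a, collar_b, blank_a below 0.02 m/s and angle between each of stopper_a_mid, stopper_b_mid's own z axis and vertical below 0.2 rad and x of stopper_b_mid in the frame of tray_stoppers between -0.056 and 0.056 m and y of stopper_b_mid in the frame of tray_stoppers between -0.056 and 0.056 m and x of collar_a_mid in the frame of tray_collars between -0.056 and 0.056 m and y of collar_a_mid in the frame of tray_collars between -0.056 and 0.056 m and z of each of collar_a_mid, collar_b_mid in the frame of tray_collars below 0.016 m and x of collar_b_mid in the frame of tray_collars between -0.056 and 0.056 m and y of collar_b_mid in the frame of tray_collars between -0.056 and 0.056 m and x of blank_a_mid in the frame of tray_blanks between -0.056 and 0.056 m and y of blank_a_mid in the frame of tray_blanks between -0.056 and 0.056 m and z of blank_a_mid in the frame of tray_blanks below 0.012 m); the robot touches nothing.
It fails at once if the bottle was shifted by more than 25 mm (distance of bottle_mid from where it was at the start of the episode above 0.025 m).
It fails at once if the cup of brushes was shifted by more than 25 mm (distance of brush_cup_mid from where it was at the start of the episode above 0.025 m).
It also fails if it takes over 109 s, if anything falls off the work surface, if the arm or the gripper's body presses on something with over 40 N, if the wrist force passes 120 N, or if a joint passes its speed limit or range.

## Working session

There is one attempt and no reset: what is moved stays moved. The work goes in short steps, Python scripts to look and compute and a tool call to move; the robot and the scene stay as the last step left them, time stands still between calls to the robot, and variables do not carry over. Pictures are saved under pics/ and viewed, at most 14 in all, crops included, and the job is handed in when it is done.

Besides the shell and the picture viewer there is one more tool, called after "Call:" by a JSON object that holds its "api" and its "payload". apply_moves: Moves the arm, as the interface text tells. Its arguments: {"type":"object","properties":{"commands":{"type":"array"}},"required":["commands"]}

```bash
mkdir -p pics; cat > h.py <<'E'
from bench import *
import numpy as np, cv2
def ray(s,px,z):
    f=210/np.tan(np.radians(s["vertical_fov"])/2)
    R=cv2.Rodrigues(np.array(s["rvec"],float))[0];t=np.array(s["tvec"],float).ravel()
    d=R.T@np.array([(px[0]-s["cx"])/f,(px[1]-s["cy"])/f,1]);c=-R.T@t
    return (c+d*(z-c[2])/d[2]).round(4)
def save(s,n): cv2.imwrite(f"pics/{n}.png",s["pixels"][:,:,::-1])
E
python3 - <<'E'
from h import *
print(get_obs())
for cam in ("top","scene"):
    s=snapshot(cam);save(s,cam+"0");print(cam,s["vertical_fov"],s["cx"],s["cy"],s["rvec"],s["tvec"])
    for q,z in (("stopper_a_mid",.022),("collar_a_mid",.008),("blank_a_mid",.004),("tray_stoppers",0),("tray_collars",0),("tray_blanks",0),("bottle_mid",.049),("brush_cup_mid",.0425)):
        for r in place_of(cam,q)[:5]: print(q,round(r["score"],2),np.round(r["pixel"],1),ray(s,r["pixel"],z))
E
```

```text
{'time': 0.0, 'joint_positions': array([-1.34207941e+00,  8.79674858e-02,  1.37223566e+00,  1.24612126e-06,
        1.68361149e+00, -1.03100001e-01]), 'qvel': array([ 1.27721545e-04, -2.23474813e-03,  7.53688197e-05,  7.28730346e-04,
        7.64979746e-04,  7.43312852e-04]), 'joint_torque': array([-2.34251547e-04, -3.40183389e+01, -3.02427793e+01,  7.19074742e-02,
        3.30987526e-02, -1.85267440e-04]), 'tool_pos': array([ 0.17903968, -0.51946252,  0.2043068 ]), 'ee_rot': array([-3.13938260e+00, -2.29912307e-04,  3.31816800e-01]), 'wrist_force': array([-0.17467902,  0.30527409,  0.01979462]), 'wrist_torque': array([-0.03879064,  0.02512569,  0.00195856]), 'finger_force': 0.0, 'width': 0.09381795666262088}
top 47.1392610033798 277.38667043286813 208.38097514040092 [ 2.151013   -2.14318632  0.17345602] [-0.00293202  0.52968189  1.50480624]
stopper_a_mid 0.39 [360.8 230.2] [ 0.4623 -0.2709  0.022 ]
collar_a_mid 0.58 [277.7 190.5] [ 0.5942 -0.0022  0.008 ]
collar_a_mid 0.44 [228.3 232.7] [0.454  0.1579 0.008 ]
tray_stoppers 0.96 [339.6 187.1] [ 0.6082 -0.2078  0.    ]
tray_collars 0.
[... 375 characters left out ...]
67209681 [ 2.30339657  0.70777635 -0.30227503] [-0.43749583 -0.18044384  1.29639349]
stopper_a_mid 0.61 [187.  270.3] [ 0.447  -0.2741  0.022 ]
stopper_a_mid 0.5 [377.8 128.4] [0.5782 0.4774 0.022 ]
stopper_a_mid 0.46 [316.8 142.1] [0.4499 0.3072 0.022 ]
collar_a_mid 0.41 [291.2 172.6] [0.4533 0.1571 0.008 ]
blank_a_mid 0.66 [291.4 171.9] [0.4496 0.1637 0.004 ]
blank_a_mid 0.46 [226.5 235. ] [ 0.4444 -0.1303  0.004 ]
tray_stoppers 0.66 [259.5 286.2] [ 0.6051 -0.2032 -0.    ]
tray_collars 0.67 [348.2 185.9] [0.6171 0.2078 0.    ]
tray_blanks 0.8 [312.1 227.5] [0.613  0.0167 0.    ]
tray_blanks 0.34 [291.1 171.7] [ 0.4459  0.1677 -0.    ]
brush_cup_mid 0.96 [379.1 123.5] [0.5799 0.4762 0.0425]
```

```bash
python3 - <<'E'
import cv2
a=cv2.imread("pics/top0.png");cv2.imwrite("pics/top0c.png",cv2.resize(a[130:290,150:420],None,fx=2.95,fy=2.95,interpolation=cv2.INTER_CUBIC))
E
```

```text
(no output)
```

View pics/top0c.png

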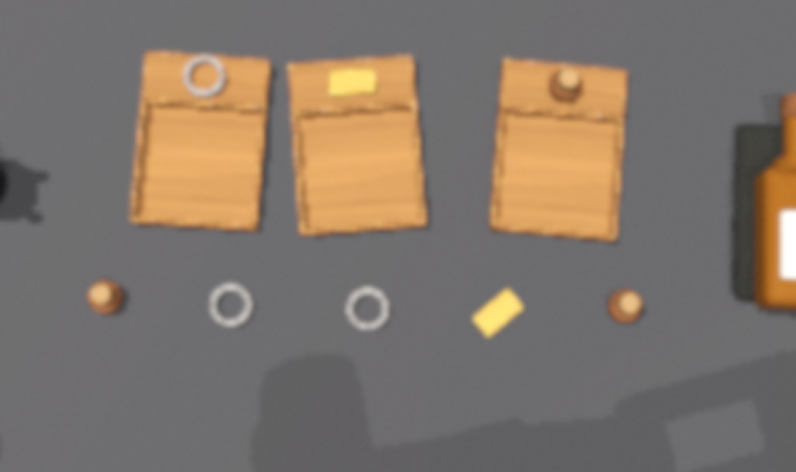

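View pics/scene0.png

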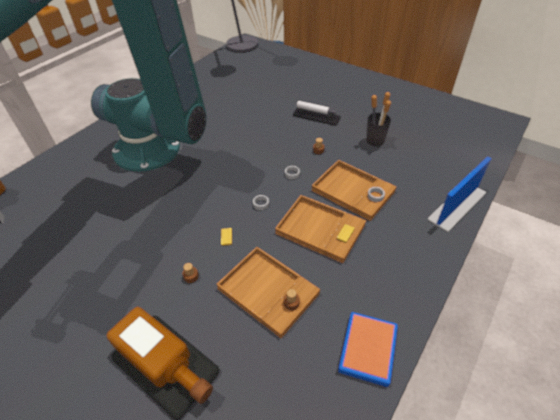

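The top view shows the trays left to right: collar, blank and stopper. The loose pieces in top pixels are stoppers at about (186,231) and (362,233), collars at (228,233) and (274,234), and the blank at (319,236), yawed. The scene view agrees.

```bash
python3 - <<'E'
from h import *
import bench
print([n for n in dir(bench) if n[0]!='_'], getattr(bench,'grip_point_offset',None))
s=snapshot("top");im=s["pixels"];hsv=cv2.cvtColor(im,cv2.COLOR_RGB2HSV)
def comp(m,roi):
    x0,y0,x1,y1=roi;k=np.zeros(m.shape,np.uint8);k[y0:y1,x0:x1]=m[y0:y1,x0:x1]
    p=cv2.findNonZero(k);return p
for n,c,z in (("collarL",(228,233),.016),("collarR",(274,234),.016),("blank",(319,236),.008),("stopL",(186,231),.02),("stopR",(362,233),.02)):
    roi=(c[0]-12,c[1]-12,c[0]+13,c[1]+13)
    sub=im[roi[1]:roi[3],roi[0]:roi[2]].astype(int)
    bg=np.median(sub.reshape(-1,3),0) if n!="blank" else np.array(im[255,319],int)
    m=np.abs(im.astype(int)-bg).sum(2)>60
    p=comp(m,roi);(rc,rs,ra)=cv2.minAreaRect(p)
    print(n,len(p),np.round(rc,1),np.round(rs,1),ra,ray(s,rc,z),bg)
    if "stop" in n:
        # cap underside extents
        print(p.reshape(-1,2).min(0),p.reshape(-1,2).max(0))
    if n=="blank":
        b=np.array([ray(s,q,z)[:2] for q in cv2.boxPoints((rc,rs,ra))]);print(b.tolist(),np.arctan2(*(b[1]-b[0])[::-1]),np.linalg.norm(b[1]-b[0]),np.arctan2(*(b[2]-b[1])[::-1]))
for cam in ("top","scene"):
    if cam=="scene": s=snapshot(cam)
    for q,z in (("stopper_a_mid",.02),("collar_a_mid",.008),("blank_a_mid",.004)):
        for r in masks_of(cam,q)[:5]:
            e=r["extent"];ys,xs=np.nonzero(r["mask"]);print(cam,q,round(r["score"],2),np.round(e),ray(s,[xs.mean(),ys.mean()],z))
E
```

```text
['IKError', 'close_job', 'get_obs', 'grip_point_offset', 'masks_of', 'place_of', 'snapshot'] 0.0188
collarL 129 [228.  232.5] [15. 14.] 90.0 [0.4538 0.1582 0.016 ] [110. 110. 112.]
collarR 123 [274. 234.] [14. 14.] 90.0 [0.4495 0.0095 0.016 ] [110. 110. 111.]
blank 181 [318.3 235.5] [10.4 17.7] 50.19443130493164 [ 0.4459 -0.1345  0.008 ] [108 108 110]
[[0.4403, -0.1016], [0.4775, -0.1462], [0.4515, -0.1675], [0.4145, -0.123]] -0.8756171335191828 0.058077534382926385 -2.4552351335552656
stopL 123 [186.3 230.3] [13.3 10.6] 11.309932708740234 [0.4601 0.2921 0.02  ] [111. 110. 112.]
[180 225] [193 236]
stopR 101 [361.5 233. ] [10. 11.] 90.0 [ 0.4535 -0.2733  0.02  ] [109. 108. 110.]
[356 228] [367 238]
top stopper_a_mid 0.53 [360. 227. 369. 236.] [ 0.4516 -0.2734  0.02  ]
top blank_a_mid 0.57 [315. 230. 324. 244.] [ 0.4455 -0.1353  0.004 ]
top blank_a_mid 0.46 [192. 148. 243. 211.] [0.6367 0.197  0.004 ]
scene stopper_a_mid 0.4 [105. 304. 208. 404.] [ 0.5325 -0.4533  0.02  ]
scene collar_a_mid 0.45 [276. 196. 364. 263.] [0.6341 0.0223 0.008 ]
scene collar_a_mid 0.44 [284. 168. 298. 178.] [0.4517 0.1571 0.008 ]
scene blank_a_mid 0.52 [221. 228. 231. 244.] [ 0.4461 -0.1337  0.004 ]
```

Call:
{"api": "apply_moves", "payload": {"commands": [[0, 0, 0.14, 0.027, 0.025, 0, 75], [0, 0, 0.28, 0.055, 0.05, 0, 75], [0, 0, 0.42, 0.082, 0.074, 0, 75], [0, 0, 0.56, 0.11, 0.098, 0, 75], [0, 0, 0.7, 0.137, 0.123, 0, 75]]}}

```text
time: 1.8
tool_pos: [0.3171, -0.396, 0.2056]
ee_rot: [3.141, 0.0, 1.037]
wrist_force: [0.6, -0.0, 0.2]
width: 0.0706
finger_force: 0.0
```

Call:
{"api": "apply_moves", "payload": {"commands": [[0, 0, 0.14, 0.027, 0.025, -0.01, 75], [0, 0, 0.28, 0.055, 0.05, -0.03, 75], [0, 0, 0.42, 0.082, 0.074, -0.05, 75], [0, 0, 0.539, 0.11, 0.098, -0.08, 75], [0, 0, 0.539, 0.137, 0.123, -0.11, 75]]}}

```text
time: 2.3
tool_pos: [0.4546, -0.2732, 0.0952]
ee_rot: [3.14, 0.001, 1.573]
wrist_force: [-0.2, -0.6, -0.2]
width: 0.0707
finger_force: 0.0
```

Call:
{"api": "apply_moves", "payload": {"commands": [[0, 0, 0, 0, 0, 0, 75], [0, 0, 0, 0, 0, 0, 75], [0, 0, 0, 0, 0, 0, 75], [0, 0, 0, 0, 0, 0, 75], [0, 0, 0, 0, 0, 0, 75]]}}

```text
time: 2.8
tool_pos: [0.4531, -0.2754, 0.0969]
ee_rot: [3.139, 0.002, 1.569]
wrist_force: [0.1, -0.3, 0.6]
width: 0.0705
finger_force: 0.0
```

Call:
{"api": "apply_moves", "payload": {"commands": [[0, 0, 0, 0, 0, -0.03, 75], [0, 0, 0, 0, 0, -0.06, 75], [0, 0, 0, 0, 0, -0.08, 75], [0, 0, 0, 0, 0, -0.09, 75], [0, 0, 0, 0, 0, -0.09, 75]]}}

```text
time: 3.3
tool_pos: [0.4521, -0.2739, 0.0045]
ee_rot: [-3.14, -0.001, 1.57]
wrist_force: [0.5, 1.4, 0.0]
width: 0.0704
finger_force: 0.0
```

Call:
{"api": "apply_moves", "payload": {"commands": [[0, 0, 0, 0, 0, 0, 20], [0, 0, 0, 0, 0, 0, 20], [0, 0, 0, 0, 0, 0, 20], [0, 0, 0, 0, 0, 0, 20], [0, 0, 0, 0, 0, 0, 20]]}}

```text
time: 3.8
tool_pos: [0.4535, -0.2742, 0.0061]
ee_rot: [3.141, 0.001, 1.571]
wrist_force: [-0.1, 0.1, 2.1]
width: 0.0355
finger_force: 30.0
```

Call:
{"api": "apply_moves", "payload": {"commands": [[0, 0, 0, 0, 0, 0.03, 20], [0, 0, 0, 0.01, 0.005, 0.065, 20], [0, 0, 0, 0.05, 0.015, 0.07, 20], [0, 0, 0, 0.09, 0.025, 0.07, 20], [0, 0, 0, 0.125, 0.033, 0.07, 20]]}}

```text
time: 4.3
tool_pos: [0.5801, -0.2406, 0.0764]
ee_rot: [3.14, 0.001, 1.571]
wrist_force: [1.0, -0.8, -1.2]
width: 0.0352
finger_force: 30.0
```

Call:
{"api": "apply_moves", "payload": {"commands": [[0, 0, 0, 0.025, 0.004, -0.01, 20], [0, 0, 0, 0.025, 0.004, -0.035, 20], [0, 0, 0, 0.025, 0.004, -0.055, 20], [0, 0, 0, 0.025, 0.004, -0.064, 20], [0, 0, 0, 0.025, 0.004, -0.065, 20]]}}

```text
time: 4.8
tool_pos: [0.6027, -0.2367, 0.01]
ee_rot: [-3.14, -0.001, 1.571]
wrist_force: [-0.9, 1.0, -0.1]
width: 0.0349
finger_force: 30.0
```

Call:
{"api": "apply_moves", "payload": {"commands": [[0, 0, 0, 0, 0, 0, 20], [0, 0, 0, 0, 0, 0, 65], [0, 0, 0, 0, 0, 0, 65], [0, 0, 0, 0, 0, 0, 65], [0, 0, 0, 0, 0, 0, 65]]}}

```text
time: 5.3
tool_pos: [0.6033, -0.2371, 0.0108]
ee_rot: [3.141, 0.0, 1.571]
wrist_force: [-0.5, 0.3, 0.0]
width: 0.0609
finger_force: 0.0
```

Call:
{"api": "apply_moves", "payload": {"commands": [[0, 0, 0, 0, 0, 0.04, 65], [0, 0, 0, 0, 0, 0.08, 65], [0, 0, 0.14, -0.04, 0.025, 0.08, 65], [0, 0, 0.28, -0.08, 0.05, 0.08, 65], [0, 0, 0.42, -0.12, 0.075, 0.08, 65]]}}

```text
time: 5.8
tool_pos: [0.4822, -0.1615, 0.091]
ee_rot: [3.141, 0.001, 1.996]
wrist_force: [-0.3, -0.2, 0.6]
width: 0.0611
finger_force: 0.0
```

Call:
{"api": "apply_moves", "payload": {"commands": [[0, 0, 0.14, -0.037, 0.027, 0, 65], [0, 0, 0.275, -0.037, 0.027, -0.03, 65], [0, 0, 0.275, -0.037, 0.027, -0.06, 65], [0, 0, 0.275, -0.037, 0.027, -0.08, 65], [0, 0, 0.275, -0.037, 0.027, -0.088, 65]]}}

```text
time: 6.3
tool_pos: [0.4445, -0.1343, 0.0006]
ee_rot: [-3.14, -0.003, 2.266]
wrist_force: [0.0, 0.6, 0.5]
width: 0.0612
finger_force: 0.0
```

Call:
{"api": "apply_moves", "payload": {"commands": [[0, 0, 0, 0, 0, 0, 65], [0, 0, 0, 0, 0, 0, 10], [0, 0, 0, 0, 0, 0, 10], [0, 0, 0, 0, 0, 0, 10], [0, 0, 0, 0, 0, 0, 10]]}}

```text
time: 6.8
tool_pos: [0.4466, -0.1352, 0.0031]
ee_rot: [3.141, 0.001, 2.266]
wrist_force: [-0.1, 0.4, 0.5]
width: 0.032
finger_force: 0.0
```

```bash
python3 - <<'E'
from h import *
s=snapshot("scene");save(s,"s1");cv2.imwrite("pics/s1c.png",cv2.resize(s["pixels"][150:350,150:420,::-1],None,fx=2.9,fy=2.9))
E
```

```text
(no output)
```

View pics/s1c.png

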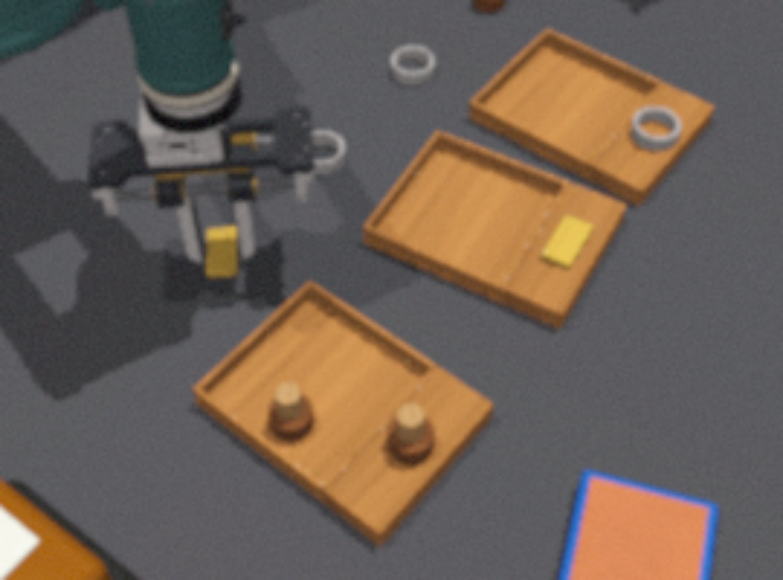

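The stopper stands in its tray at crop (290,410), and the blank sits between the fingers at crop (222,250). I'll finish the grip and carry it.

Call:
{"api": "apply_moves", "payload": {"commands": [[0, 0, 0, 0, 0, 0, 10], [0, 0, 0, 0, 0, 0, 10], [0, 0, 0, 0, 0, 0.01, 10], [0, 0, 0, 0, 0, 0.04, 10], [0, 0, 0, 0, 0, 0.07, 10]]}}

```text
time: 7.35
tool_pos: [0.4452, -0.1346, 0.0728]
ee_rot: [-3.141, -0.002, 2.266]
wrist_force: [0.5, -0.4, 0.1]
width: 0.0256
finger_force: 30.0
```

Call:
{"api": "apply_moves", "payload": {"commands": [[0, 0, -0.13, 0.03, 0.028, 0, 10], [0, 0, -0.27, 0.065, 0.057, 0, 10], [0, 0, -0.41, 0.1, 0.085, 0, 10], [0, 0, -0.55, 0.13, 0.113, 0, 10], [0, 0, -0.69, 0.156, 0.141, 0, 10]]}}

```text
time: 7.85
tool_pos: [0.6034, 0.0073, 0.0728]
ee_rot: [3.141, 0.0, 1.57]
wrist_force: [-0.2, -0.1, -0.6]
width: 0.0253
finger_force: 30.0
```

Call:
{"api": "apply_moves", "payload": {"commands": [[0, 0, 0, 0, 0, -0.02, 10], [0, 0, 0, 0, 0, -0.045, 10], [0, 0, 0, 0, 0, -0.06, 10], [0, 0, 0, 0, 0, -0.065, 10], [0, 0, 0, 0, 0, -0.065, 10]]}}

```text
time: 8.35
tool_pos: [0.6018, 0.0059, 0.0077]
ee_rot: [-3.141, -0.0, 1.575]
wrist_force: [0.3, 0.1, -1.6]
width: 0.0252
finger_force: 30.0
```

Call:
{"api": "apply_moves", "payload": {"commands": [[0, 0, 0, 0, 0, 0, 60], [0, 0, 0, 0, 0, 0, 60], [0, 0, 0, 0, 0, 0, 60], [0, 0, 0, 0, 0, 0, 60], [0, 0, 0, 0, 0, 0.02, 60]]}}

```text
time: 8.85
tool_pos: [0.5996, 0.0061, 0.0246]
ee_rot: [-3.135, -0.001, 1.576]
wrist_force: [0.7, 0.6, 0.4]
width: 0.0563
finger_force: 0.0
```

Call:
{"api": "apply_moves", "payload": {"commands": [[0, 0, 0, 0, 0, 0.04, 75], [0, 0, 0, -0.04, 0, 0.05, 75], [0, 0, 0, -0.085, 0, 0.05, 75], [0, 0, 0, -0.125, 0.001, 0.05, 75], [0, 0, 0, -0.153, 0.002, 0.04, 75]]}}

```text
time: 9.35
tool_pos: [0.4481, 0.008, 0.0688]
ee_rot: [3.138, 0.0, 1.576]
wrist_force: [0.4, 0.6, 0.2]
width: 0.0707
finger_force: 0.0
```

Call:
{"api": "apply_moves", "payload": {"commands": [[0, 0, 0, 0, 0, -0.02, 75], [0, 0, 0, 0, 0, -0.045, 75], [0, 0, 0, 0, 0, -0.06, 75], [0, 0, 0, 0, 0, -0.064, 75], [0, 0, 0, 0, 0, -0.064, 75]]}}

```text
time: 9.85
tool_pos: [0.4488, 0.008, 0.0033]
ee_rot: [-3.141, -0.0, 1.576]
wrist_force: [-0.5, 1.0, 0.3]
width: 0.0706
finger_force: 0.0
```

Call:
{"api": "apply_moves", "payload": {"commands": [[0, 0, 0, 0, 0, 0, 30], [0, 0, 0, 0, 0, 0, 30], [0, 0, 0, 0, 0, 0, 30], [0, 0, 0, 0, 0, 0, 30], [0, 0, 0, 0, 0, 0, 30]]}}

```text
time: 10.35
tool_pos: [0.4497, 0.0079, 0.0041]
ee_rot: [3.14, 0.0, 1.576]
wrist_force: [-1.2, 0.1, 2.7]
width: 0.0426
finger_force: 30.0
```

Call:
{"api": "apply_moves", "payload": {"commands": [[0, 0, 0, 0, 0, 0.03, 30], [0, 0, 0, 0.01, 0.01, 0.065, 30], [0, 0, 0, 0.04, 0.04, 0.065, 30], [0, 0, 0, 0.07, 0.07, 0.065, 30], [0, 0, 0, 0.1, 0.1, 0.065, 30]]}}

```text
time: 10.85
tool_pos: [0.5502, 0.109, 0.0689]
ee_rot: [3.141, 0.0, 1.575]
wrist_force: [0.2, -1.1, -0.7]
width: 0.0429
finger_force: 30.0
```

Call:
{"api": "apply_moves", "payload": {"commands": [[0, 0, 0, 0.03, 0.03, 0, 30], [0, 0, 0, 0.056, 0.06, 0, 30], [0, 0, 0, 0.056, 0.062, -0.025, 30], [0, 0, 0, 0.056, 0.062, -0.05, 30], [0, 0, 0, 0.056, 0.062, -0.06, 30]]}}

```text
time: 11.35
tool_pos: [0.6032, 0.1702, 0.0069]
ee_rot: [-3.136, 0.001, 1.576]
wrist_force: [-11.7, -1.5, 33.5]
width: 0.0431
finger_force: 30.0
```

Call:
{"api": "apply_moves", "payload": {"commands": [[0, 0, 0, 0, 0, 0, 30], [0, 0, 0, 0, 0, 0, 68], [0, 0, 0, 0, 0, 0, 68], [0, 0, 0, 0, 0, 0, 68], [0, 0, 0, 0, 0, 0, 68]]}}

```text
time: 11.85
tool_pos: [0.6053, 0.1698, 0.0088]
ee_rot: [3.141, -0.0, 1.576]
wrist_force: [0.7, 0.5, 0.3]
width: 0.064
finger_force: 0.0
```

Call:
{"api": "apply_moves", "payload": {"commands": [[0, 0, 0, 0, 0, 0.03, 68], [0, 0, 0, -0.01, 0, 0.06, 75], [0, 0, 0, -0.05, -0.004, 0.065, 75], [0, 0, 0, -0.095, -0.008, 0.065, 75], [0, 0, 0, -0.13, -0.012, 0.06, 75]]}}

```text
time: 12.35
tool_pos: [0.474, 0.158, 0.0697]
ee_rot: [3.139, -0.001, 1.576]
wrist_force: [-1.0, 0.3, 0.0]
width: 0.0702
finger_force: 0.0
```

Call:
{"api": "apply_moves", "payload": {"commands": [[0, 0, 0, -0.022, 0, -0.01, 75], [0, 0, 0, -0.022, 0, -0.035, 75], [0, 0, 0, -0.022, 0, -0.055, 75], [0, 0, 0, -0.022, 0, -0.064, 75], [0, 0, 0, -0.022, 0, -0.064, 75]]}}

```text
time: 12.85
tool_pos: [0.4521, 0.1577, 0.0033]
ee_rot: [-3.139, 0.001, 1.576]
wrist_force: [-0.6, -0.6, -0.0]
width: 0.0707
finger_force: 0.0
```

Call:
{"api": "apply_moves", "payload": {"commands": [[0, 0, 0, 0, 0, 0, 30], [0, 0, 0, 0, 0, 0, 30], [0, 0, 0, 0, 0, 0, 30], [0, 0, 0, 0, 0, 0, 30], [0, 0, 0, 0, 0, 0, 30]]}}

```text
time: 13.35
tool_pos: [0.4538, 0.1581, 0.0053]
ee_rot: [3.14, -0.0, 1.576]
wrist_force: [-0.1, -0.1, 2.6]
width: 0.0425
finger_force: 30.0
```

```bash
python3 - <<'E'
from h import *
s=snapshot("scene");cv2.imwrite("pics/s2c.png",cv2.resize(s["pixels"][110:310,190:440,::-1],None,fx=2.9,fy=2.9))
E
```

```text
(no output)
```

View pics/s2c.png

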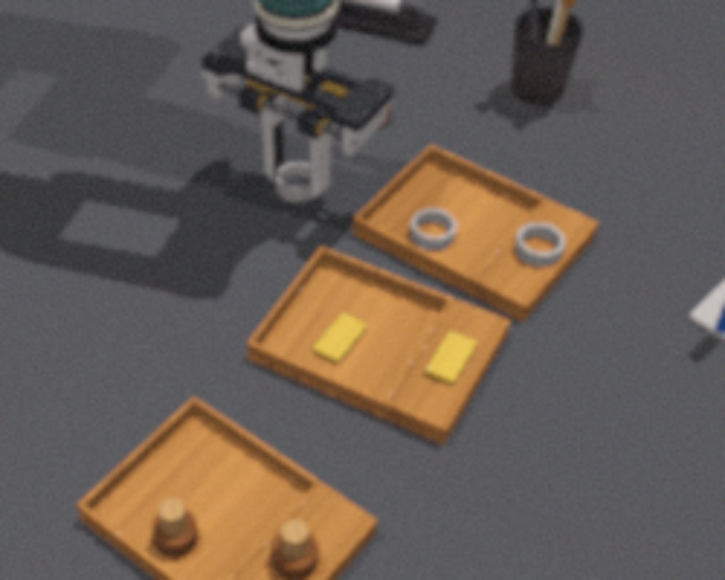

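The blank lies in its tray at crop (340,337), the first collar in its tray at (433,228), and the second collar is gripped at (298,182).

Call:
{"api": "apply_moves", "payload": {"commands": [[0, 0, 0, 0, 0, 0.03, 30], [0, 0, 0, 0.01, 0.01, 0.065, 30], [0, 0, 0, 0.045, 0.025, 0.065, 30], [0, 0, 0, 0.085, 0.04, 0.065, 30], [0, 0, 0, 0.125, 0.06, 0.065, 30]]}}

```text
time: 13.9
tool_pos: [0.5795, 0.2182, 0.0699]
ee_rot: [3.141, 0.0, 1.575]
wrist_force: [-0.2, 0.2, -0.5]
width: 0.0425
finger_force: 30.0
```

Call:
{"api": "apply_moves", "payload": {"commands": [[0, 0, 0, 0.028, 0.012, 0, 30], [0, 0, 0, 0.028, 0.012, -0.02, 30], [0, 0, 0, 0.028, 0.012, -0.04, 30], [0, 0, 0, 0.028, 0.012, -0.054, 30], [0, 0, 0, 0.028, 0.012, -0.059, 30]]}}

```text
time: 14.4
tool_pos: [0.6044, 0.2294, 0.0092]
ee_rot: [-3.137, 0.001, 1.576]
wrist_force: [-7.3, -2.0, 12.7]
width: 0.0422
finger_force: 30.0
```

Call:
{"api": "apply_moves", "payload": {"commands": [[0, 0, 0, 0, 0, 0, 30], [0, 0, 0, 0, 0, 0, 68], [0, 0, 0, 0, 0, 0, 68], [0, 0, 0, 0, 0, 0, 68], [0, 0, 0, 0, 0, 0, 68]]}}

```text
time: 14.9
tool_pos: [0.6064, 0.23, 0.0109]
ee_rot: [3.141, -0.0, 1.576]
wrist_force: [0.4, 0.9, -0.6]
width: 0.0637
finger_force: 0.0
```

Call:
{"api": "apply_moves", "payload": {"commands": [[0, 0, 0, 0, 0, 0.04, 68], [0, 0, 0, 0, 0, 0.085, 75], [0, 0, 0, -0.01, 0.0, 0.1, 75], [0, 0, 0, -0.02, 0.0, 0.1, 75], [0, 0, 0, -0.03, 0.0, 0.1, 75]]}}

```text
time: 15.4
tool_pos: [0.5746, 0.2298, 0.1092]
ee_rot: [-3.14, 0.001, 1.576]
wrist_force: [-0.3, -0.7, -0.6]
width: 0.0704
finger_force: 0.0
```

```bash
python3 - <<'E'
from h import *
for cam,roi in (("top",(172,218,202,245)),("scene",(305,130,333,160))):
    s=snapshot(cam);im=s["pixels"].astype(int);x0,y0,x1,y1=roi
    m=np.zeros(im.shape[:2],np.uint8);m[y0:y1,x0:x1]=((im[...,0]-im[...,2])>25)[y0:y1,x0:x1]
    p=cv2.findNonZero(m).reshape(-1,2);e=(p.min(0)+p.max(0)+0)/2
    print(cam,len(p),p.min(0),p.max(0),p.mean(0),ray(s,p.mean(0),.018))
    for r in place_of(cam,"stopper_b_mid")[:4]: print(round(r["score"],2),r["pixel"],ray(s,r["pixel"],.022))
    f=210/np.tan(np.radians(s["vertical_fov"])/2)
    for P in ((.459,.289),(.453,.295)):
        K=np.array([[f,0,s["cx"]],[0,f,s["cy"]],[0,0,1]])
        print(P,cv2.projectPoints(np.array([[*P,0],[*P,.044]]),np.array(s["rvec"],float),np.array(s["tvec"],float),K,None)[0].round(1).tolist())
    c=s["pixels"][y0-15:y1+15,x0-15:x1+15,::-1];cv2.imwrite(f"pics/z_{cam}.png",cv2.resize(c,(600,600),interpolation=0))
a=[cv2.resize(cv2.imread(f"pics/z_{c}.png"),(400,400)) for c in("top","scene")];cv2.imwrite("pics/z.png",np.hstack(a))
E
```

```text
Traceback (most recent call last):
AttributeError: 'NoneType' object has no attribute 'reshape'
```

```bash
python3 - <<'E'
from h import *
for cam,roi in (("top",(172,218,202,245)),("scene",(305,130,333,160))):
    s=snapshot(cam);im=cv2.imread(f"pics/{cam}0.png")[:,:,::-1].astype(int);x0,y0,x1,y1=roi
    m=np.zeros(im.shape[:2],np.uint8);m[y0:y1,x0:x1]=((im[...,0]-im[...,2])>25)[y0:y1,x0:x1]
    p=cv2.findNonZero(m).reshape(-1,2)
    print(cam,len(p),p.min(0),p.max(0),p.mean(0),ray(s,p.mean(0),.018))
    f=210/np.tan(np.radians(s["vertical_fov"])/2);K=np.array([[f,0,s["cx"]],[0,f,s["cy"]],[0,0,1]])
    for P in ((.459,.289),(.453,.295)):
        print(P,cv2.projectPoints(np.array([[*P,0],[*P,.044]]),np.array(s["rvec"],float),np.array(s["tvec"],float),K,None)[0].round(1).tolist())
E
```

```text
top 121 [179 224] [191 236] [185.04958678 230.19008264] [0.4606 0.2966 0.018 ]
(0.459, 0.289) [[[188.4, 231.3]], [[186.0, 229.8]]]
(0.453, 0.295) [[[186.5, 233.1]], [[184.0, 231.7]]]
scene 147 [313 137] [324 153] [318.51020408 145.58503401] [0.4609 0.2996 0.018 ]
(0.459, 0.289) [[[316.0, 151.7]], [[316.6, 140.5]]]
(0.453, 0.295) [[[315.3, 150.0]], [[315.9, 138.8]]]
```

Call:
{"api": "apply_moves", "payload": {"commands": [[0, 0, 0, -0.035, 0.02, 0, 75], [0, 0, 0, -0.07, 0.04, 0, 75], [0, 0, 0, -0.105, 0.06, 0, 75], [0, 0, 0, -0.116, 0.067, -0.02, 75], [0, 0, 0, -0.116, 0.067, -0.05, 75]]}}

```text
time: 16.05
tool_pos: [0.4592, 0.2987, 0.0607]
ee_rot: [3.139, -0.002, 1.579]
wrist_force: [0.6, 0.6, -0.5]
width: 0.0703
finger_force: 0.0
```

Call:
{"api": "apply_moves", "payload": {"commands": [[0, 0, 0, 0, 0, -0.02, 75], [0, 0, 0, 0, 0, -0.04, 75], [0, 0, 0, 0, 0, -0.052, 75], [0, 0, 0, 0, 0, -0.055, 75], [0, 0, 0, 0, 0, -0.055, 75]]}}

```text
time: 16.55
tool_pos: [0.4599, 0.2967, 0.0048]
ee_rot: [-3.14, 0.001, 1.576]
wrist_force: [-0.2, -1.3, -1.1]
width: 0.0707
finger_force: 0.0
```

Call:
{"api": "apply_moves", "payload": {"commands": [[0, 0, 0, 0, 0, 0, 20], [0, 0, 0, 0, 0, 0, 20], [0, 0, 0, 0, 0, 0, 20], [0, 0, 0, 0, 0, 0, 20], [0, 0, 0, 0, 0, 0, 20]]}}

```text
time: 17.05
tool_pos: [0.4604, 0.2971, 0.006]
ee_rot: [3.141, -0.0, 1.576]
wrist_force: [-0.1, 0.1, 1.2]
width: 0.0354
finger_force: 30.0
```

```bash
python3 - <<'E'
from h import *
s=snapshot("scene");cv2.imwrite("pics/s3c.png",cv2.resize(s["pixels"][90:290,230:430,::-1],None,fx=2.9,fy=2.9))
E
```

```text
(no output)
```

View pics/s3c.png

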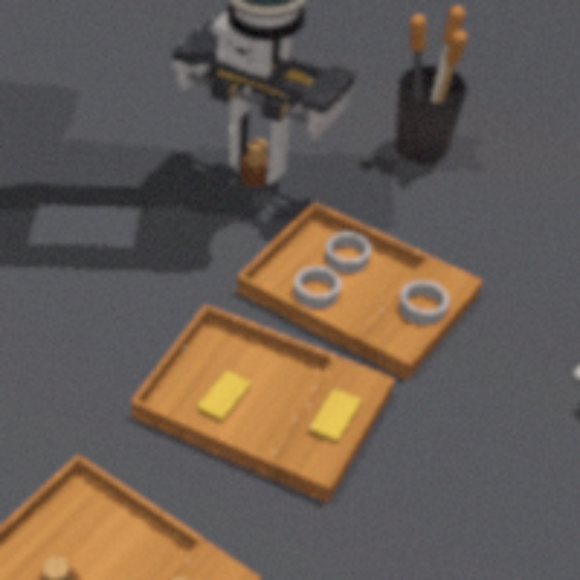

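Both collars lie flat in their tray at crop (348,250) and (317,287), and the last stopper is gripped upright at (256,163).

Call:
{"api": "apply_moves", "payload": {"commands": [[0, 0, 0, 0, 0, 0.035, 20], [0, 0, 0, 0, -0.01, 0.075, 20], [0, 0, 0, 0.005, -0.045, 0.095, 20], [0, 0, 0, 0.015, -0.085, 0.1, 20], [0, 0, 0, 0.03, -0.127, 0.1, 20]]}}

```text
time: 17.6
tool_pos: [0.491, 0.1695, 0.1076]
ee_rot: [3.138, -0.001, 1.578]
wrist_force: [0.7, 0.1, -0.9]
width: 0.0352
finger_force: 30.0
```

Call:
{"api": "apply_moves", "payload": {"commands": [[0, 0, 0, 0.015, -0.042, 0, 20], [0, 0, 0, 0.03, -0.084, 0, 20], [0, 0, 0, 0.045, -0.126, 0, 20], [0, 0, 0, 0.06, -0.168, 0, 20], [0, 0, 0, 0.075, -0.21, 0, 20]]}}

```text
time: 18.1
tool_pos: [0.5654, -0.0418, 0.1055]
ee_rot: [3.141, -0.0, 1.576]
wrist_force: [1.2, 0.4, -0.3]
width: 0.0352
finger_force: 30.0
```

Call:
{"api": "apply_moves", "payload": {"commands": [[0, 0, 0, 0.015, -0.042, 0, 20], [0, 0, 0, 0.026, -0.084, 0, 20], [0, 0, 0, 0.035, -0.12, 0, 20], [0, 0, 0, 0.038, -0.137, 0, 20], [0, 0, 0, 0.038, -0.137, -0.03, 20]]}}

```text
time: 18.6
tool_pos: [0.6065, -0.1806, 0.0801]
ee_rot: [3.132, 0.004, 1.573]
wrist_force: [0.1, 0.2, 0.9]
width: 0.0354
finger_force: 30.0
```

Call:
{"api": "apply_moves", "payload": {"commands": [[0, 0, 0, 0, 0, -0.025, 20], [0, 0, 0, 0, 0, -0.045, 20], [0, 0, 0, 0, 0, -0.058, 20], [0, 0, 0, 0, 0, -0.063, 20], [0, 0, 0, 0, 0, -0.065, 20]]}}

```text
time: 19.1
tool_pos: [0.6032, -0.1765, 0.0104]
ee_rot: [-3.141, -0.0, 1.576]
wrist_force: [0.9, -0.2, -0.3]
width: 0.0351
finger_force: 30.0
```

Call:
{"api": "apply_moves", "payload": {"commands": [[0, 0, 0, 0, 0, 0, 20], [0, 0, 0, 0, 0, 0, 65], [0, 0, 0, 0, 0, 0, 65], [0, 0, 0, 0, 0, 0, 65], [0, 0, 0, 0, 0, 0, 65]]}}

```text
time: 19.6
tool_pos: [0.6034, -0.1772, 0.011]
ee_rot: [3.141, 0.0, 1.576]
wrist_force: [-0.1, 0.3, 0.7]
width: 0.0599
finger_force: 0.0
```

Call:
{"api": "apply_moves", "payload": {"commands": [[0, 0, 0, 0, 0, 0.03, 65], [0, 0, 0, 0, 0, 0.07, 65], [0, 0, 0, 0, 0, 0.11, 65], [0, 0, 0, -0.04, 0, 0.15, 65], [0, 0, 0, -0.08, 0, 0.18, 65]]}}

```text
time: 20.1
tool_pos: [0.5284, -0.1772, 0.1885]
ee_rot: [3.14, 0.001, 1.577]
wrist_force: [-0.8, -0.7, -0.2]
width: 0.0611
finger_force: 0.0
```

Call:
{"api": "apply_moves", "payload": {"commands": [[0, 0, 0, -0.04, 0.04, 0.0, 65], [0, 0, 0, -0.08, 0.08, 0.0, 65], [0, 0, 0, -0.12, 0.1, 0.0, 65], [0, 0, 0, -0.15, 0.1, 0.0, 65], [0, 0, 0, -0.15, 0.1, 0.0, 65]]}}

```text
time: 20.6
tool_pos: [0.3753, -0.0759, 0.187]
ee_rot: [3.141, 0.001, 1.576]
wrist_force: [0.4, -0.2, 0.5]
width: 0.0611
finger_force: 0.0
```

```bash
python3 - <<'E'
from h import *
s=snapshot("scene");a=cv2.resize(s["pixels"][150:350,200:410,::-1],(420,400))
t=snapshot("top");b=cv2.resize(t["pixels"][130:260,190:370,::-1],(378,273));b=cv2.copyMakeBorder(b,0,127,0,0,0)
cv2.imwrite("pics/end.png",np.hstack([a,b]))
for c,q in (((339,188),"stopper_a_mid"),((275,188),"blank_a_mid"),((218,186),"collar_a_mid")):
    for r in masks_of("top",q)[:5]:
        e=np.array(r["extent"]);print(q,round(r["score"],2),ray(t,[(e[0]+e[2])/2,(e[1]+e[3])/2],.02))
E
```

```text
stopper_a_mid 0.69 [0.6297 0.1974 0.02  ]
blank_a_mid 0.65 [0.5984 0.0052 0.02  ]
```

View pics/end.png

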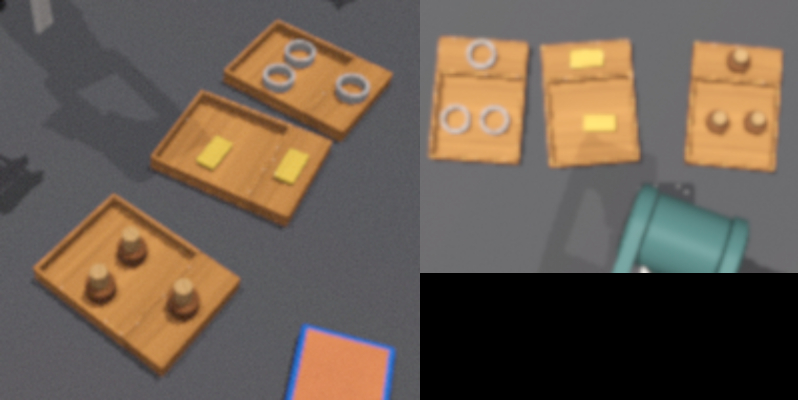

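All five pieces sit flat or upright in their trays, central in each bay: in the top inset, collars at (455,118) and (494,118), the blank at (599,122), stoppers at (717,121) and (755,122). The arm is clear, so I'll hand in.

```bash
python3 -c "
from bench import *
print(close_job())"
```

```text
the job is handed in; nothing more can be done
None
```

The job is handed in, with no verdict returned: the final pictures show all five fittings in their matching trays, stoppers upright and collars and blank flat, and the arm never went near the bottle or the brush cup.

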